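Air the lens-case box with its press lever

ROBOT

A 7-joint arm with a two-finger parallel gripper is mounted at the origin on the work surface. World frame = base frame: x ahead of the robot, y to its left, z up, the work surface at z = 0. Lengths are in m, angles in rad, forces in N, time in s.
With the tool pointing down it reaches from about 0.4 to 0.85 m from the base axis. Payload 10.4 kg.
Tool frame: the origin (TCP) lies midway between the tips of the shut fingers; the grasp point (between the pads) lies 19 mm behind it; z points along the fingers, y is the line along which they close (so a half turn about z gives the same grasp; the last joint's range is limited). The gripper opens to 85 mm and grips with 20 to 120 N. Pads are 22 mm wide; open, the fingers measure 114 mm over their backs; the gripper's body (76 mm by 85 mm) begins 54 mm behind the grasp point. The pads swing forward as they close: fully open they stand 13 mm farther back than shut.
Start: joints at [1.206, 0.332, -0.065, 1.46, 0.022, 1.35, -0.088], TCP at [0.21, -0.589, 0.192] pointing down, gripper open.
Joint ranges: [-2.6, 2.6], [-0.5, 2.12], [-1.47, 1.34], [0.16, 2.42], [-1.27, 4.41], [0.06, 2.06], [-2.6, 2.6]. Speed limits (rad/s): [2.22, 2.22, 2.79, 2.79, 3.14, 3.14, 3.14].

INTERFACE

Orientations are given as [roll, pitch, yaw] about the fixed x, y, z axes, in that order (R = Rz(yaw) Ry(pitch) Rx(roll)).
In Python, from cell import r, vision gives the robot as it stands.
- The arm moves only by the tool play_rows, never from a script. Its argument "plan" is text: rows parted by semicolons, each of 6 numbers parted by spaces: the shift along the tool's x, y, z in m, then the turn, a rotation vector about the tool's x, y, z in rad. A call has 1 to 5 rows; each row shifts and turns the commanded pose from where the row before left it, along the tool's axes as they then stand; what a row does not reach is not made up. A row lasts 1/12 s, in which the tool goes at most 41.7 mm and 7.16 degrees, less where a joint would pass 70% of its speed; a pose out of reach is approached as far as the arm can. A call is refused whole if a number of a shift passes 0.0417 or a number of a turn 0.125, either way. A call with a gripper value outside its range is refused whole. "hand" is the finger opening in m, from 0 to 0.0854, set as the call begins (left out, the last holds). The fingers move at their own pace and stop on an object; the grip force is fixed at half the most. Time passes only in rows, so rows that do not move let the fingers close. It gives the time, the measured TCP pose, the force, the opening and the grip force at its end, in the units of the state.
- r.get_state(): the state, without advancing time (a new reading comes with each control period).
- vision.grab_frame(name): name is "side" or "top" or "wrist"; returns (picture, depth): 400x640x3 uint8, red, green, blue; 400x640 float32, m along the optical axis (not along the pixel's ray), 0 where there is no reading.
- vision.camera_params(name): a dict with "intrinsics" (3x3 intrinsics, pixels), "rvec" (rotation vector, rad) and "tvec" (3), from world to camera coordinates, as OpenCV has them. Camera axes: x right, y down, z forward; pixel columns grow to the right and rows downward; lengths in m; the calibration is good to about 2 mm. A picture is of the moment at which its call begins: read the wrist's pose just before it. camera_params takes no time and is no camera call; for the wrist camera it gives the pose at the moment of the call.
- r.close_job(): hands the job in; it is judged then, once.
The state is a dict: "clock": time; "q": joint angles; "joint_vel": joint speeds; "joint_torque": joint torques, N m; "position": TCP position; "orientation": TCP orientation; "wrist_force": force on the tool from outside, world axes, zero at the start; "ft_torque": the same for the moment, N m; "finger_gap": finger opening in m; "finger_force": force on a finger pad.
Only numpy, scipy, OpenCV 4.12 (cv2) and the standard library are available. Lean on these libraries where they do the work, as an engineer would, in place of code of your own. Each camera call takes 0.05 s, during which the arm holds its last target. There are 200 camera calls.

TASK

Air the damp rectangular lens-case box: press its front lever down with a fingertip until the lid is fully up, keep it up for two or three seconds, then ease the lever back slowly so that the lid comes down shut without slamming, and draw the hand clear. Work the lid by the lever only, without touching the lid, and do not lift, tip or shift the box. Leave the round canister shut and everything else on the counter where it is.

Things in the scene. Friction and masses are not known exactly. Their poses are not given: they have to be found in the camera images.
- lensbox: the lens-case box: rectangular white plastic box standing loose on the counter, 120 (x) by 150 (y) by 93 mm high with its flat lid shut, 0.9 kg in all. Origin: centre of its underside. Its front is its own -x side, where the press lever stands out; the lid is hinged along the far (+x) top edge. A foot plate 70 mm wide and 8 mm thick reaches under the lever as far as 165 mm from the origin, so pressing does not tip the box
- lensbox_pad (a point): centre of the upper face of the lens-case box's lever pad, a flat steel paddle 40 mm (front to back) by 60 mm wide, 6 mm thick, on two arms. The pad is 142 mm in front of the box's origin, about 69 mm above the counter at rest and tipped up about 9 degrees; pressed to its stop it is about 42 mm above the counter and about 1 mm closer to the box. It moves with the lever
- lensbox_lever (a joint): angle of the lens-case box's lever, rad: 0 at rest, growing to 0.36 at its lower stop (about 27 mm of pad travel). Its pivot runs along the box's own y, 66 mm in front of the box's origin and 52 mm above the counter, 76 mm behind the pad's centre. Pressing takes 3 to 8 N on the pad; at the stop the resistance rises sharply. A spring and the lid's weight push it back up at once when let go
- lensbox_lid (a joint): opening angle of the lens-case box's lid, rad: 0 shut, 1.15 with the lever at its stop; it is linked to the lever and always turns 3.2 times the lever's angle. Left to itself it drops shut in about a quarter of a second and slams; lowered steadily over 2 s or longer it lands gently
- canister: the cotton-pad canister: round white plastic drum, 124 mm across and 100 mm high with a round lid, and a foot plate and press lever just like the lens-case box's on its own -x side. Origin: centre of its underside. Bystander; it and the lens-case box may stand either way round, left or right
- canister_lid (a joint): opening angle of the canister's lid, rad: 0 shut. To stay shut
- case_a: bystander: teal lens case, 29 by 63 by 16 mm, on the bamboo stand (a fixed board 170 by 90 mm, 14 mm thick, with six upright pegs, tops 64 mm high, between the box and the canister). Origin under its centre
- case_b: bystander: white lens case of the same shape beside it on the stand. Origin under its centre
- jar: bystander: frosted jar with screw lid, 58 mm across, 66 mm high, standing between the two levers. Origin under its centre
- tweezer: bystander: plastic tweezer lying on the counter, 105 mm long, 10 mm high. Origin under its middle
- tray: bystander: shallow aluminium tray, 120 by 190 by 18 mm. Origin under its centre
- mirror: bystander: round hand mirror lying face up, disc 124 mm across, handle reaching 165 mm from the disc's centre, 10 mm thick. Origin under the disc's centre

How it is judged:
By the outcome, as a careful person would: the job done as asked, in the order asked, and still so for the second after the job is handed in, with the robot touching nothing.
It also fails if it takes over 46 s, if anything falls off the work surface, if the arm or the gripper's body presses on something with over 40 N, if the wrist force passes 120 N, or if a joint passes its speed limit or range.

## Working session

There is one attempt and no reset: what is moved stays moved. The work goes in short steps, Python scripts to look and compute and a tool call to move; the robot and the scene stay as the last step left them, time stands still between calls to the robot, and variables do not carry over. Pictures are saved under pics/ and viewed, at most 10 in all, crops included, and the job is handed in when it is done.

Besides the shell and the picture viewer there is one more tool, called after ">>>" by a JSON object that holds its "api" and its "payload". play_rows: Moves the arm, as the interface text tells. Its arguments: {"type":"object","properties":{"plan":{"type":"string"},"hand":{"type":"number"}},"required":["plan"]}

```bash
mkdir -p pics; cat > h.py <<'E'
import numpy as np, cv2
from cell import r, vision
def cam(n):
    p=vision.camera_params(n); R=cv2.Rodrigues(np.array(p["rvec"],float))[0]
    return np.array(p["intrinsics"]),R,np.array(p["tvec"],float).ravel()
def pts(n,depth):
    K,R,t=cam(n); v,u=np.mgrid[:400,:640]
    c=np.stack([(u-K[0,2])/K[0,0],(v-K[1,2])/K[1,1],np.ones(u.shape)],-1)*depth[...,None]
    return (c-t)@R
E
python3 - <<'E'
from h import *
for n in("top","side"):
    im,d=vision.grab_frame(n); np.savez(f"{n}.npz",im=im,P=pts(n,d),d=d); cv2.imwrite(f"pics/{n}.png",im[...,::-1])
    K,R,t=cam(n); print(n,-R.T@t,R[2],K[0,0])
s=r.get_state(); print(s)
E
```

```text
top [0.39763956 0.00563896 1.9432774 ] [ 0.0963899  -0.00297327 -0.99533921] 510.9918218544093
side [0.0066447  1.00433852 0.80825984] [ 0.41216182 -0.73790055 -0.53443934] 490.89054329800166
{'clock': 0.1, 'q': array([ 1.20640727,  0.33279239, -0.06466507,  1.46088289,  0.02163019,
        1.34990785, -0.08850014]), 'joint_vel': array([ 0.0014174 , -0.00285544,  0.00063643, -0.00214378,  0.00064507,
        0.00083805,  0.00037039]), 'joint_torque': array([ 1.67738974e-03, -6.26748419e+01,  4.94530855e-02, -3.92437077e+01,
        1.62657921e-02,  6.98138014e-03, -1.25354363e-04]), 'position': array([ 0.20931271, -0.58848486,  0.19139342]), 'orientation': array([-3.14030189e+00,  1.01034366e-04,  3.41782346e-01]), 'wrist_force': array([0.43246036, 0.76157642, 0.40460825]), 'ft_torque': array([-0.03987954,  0.05687792,  0.03961359]), 'finger_force': 0.0, 'finger_gap': 0.08542414259935445}
```

View pics/top.png

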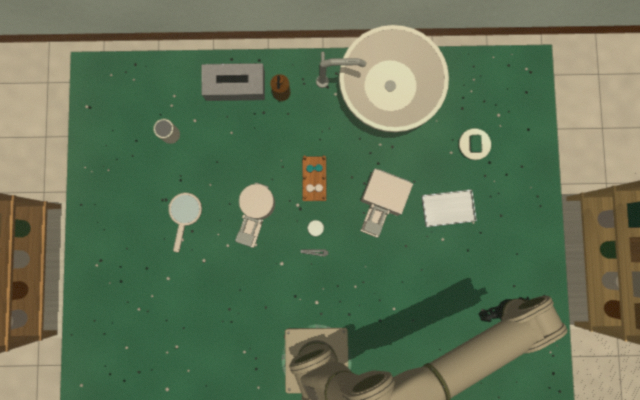

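View pics/side.png

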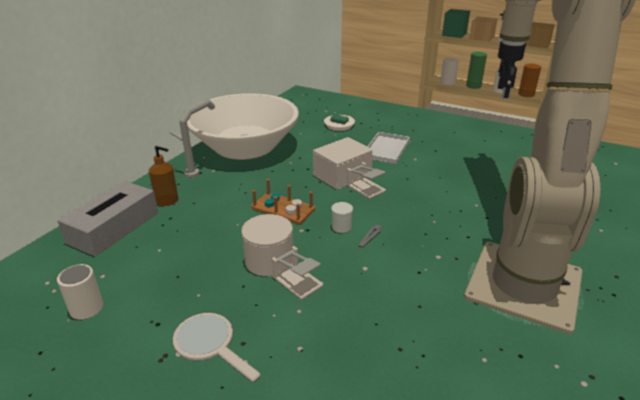

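The top view shows the lens box lid at about (387,191), with its lever pad and foot towards (375,222). The canister is at (256,201), the jar at (316,228), the tray at (449,208), and the arm is at lower right. The side view agrees.

```bash
python3 - <<'E'
from h import *
z=np.load("top.npz"); P=z["P"]
m=np.zeros((400,640),bool); m[155:245,350:420]=1
lid=m&(P[...,2]>.08)&(P[...,2]<.11)
q=P[lid]; print(len(q),q[:,2].mean()); rc=cv2.minAreaRect(q[:,:2].astype(np.float32)); print("lid",rc)
lo=m&(P[...,2]>.03)&(P[...,2]<.08); lo[:207]=0
q=P[lo]; print("pad",len(q),np.median(q,0),q.min(0),q.max(0))
sat=z["im"].max(-1).astype(int)-z["im"].min(-1)
for v in range(206,240,2): print(v,[(int(1000*P[v,u,2])) for u in range(358,394,2)])
c=np.array(rc[0]); b=cv2.boxPoints(rc); print(b)
p=np.median(q,0)[:2]; d=p-c; print("dir",np.degrees(np.arctan2(-d[1],-d[0])),np.hypot(*d))
m2=np.zeros((400,640),bool); m2[215:240,305:328]=1; j=P[m2&(P[...,2]>.05)]; print("jar",j.mean(0))
E
```

```text
1391 0.09234360031349544
lid ((0.5748735070228577, -0.25544273853302), (0.1504831314086914, 0.21658317744731903), 66.97633361816406)
pad 309 [ 0.49913471 -0.22824458  0.06580828] [ 0.45523007 -0.32056261  0.03081405] [ 0.56047446 -0.18388466  0.07996357]
206 [0, -4, -6, -7, -6, 2, 7, 55, 55, 48, 52, 83, 90, 92, 97, 98, 92, 93]
208 [5, -6, 3, 3, 1, -4, 20, 1, 64, 55, 49, 68, 58, 69, 84, 89, 93, 88]
210 [5, -2, -7, 0, 1, 3, 18, 18, 54, 10, 11, 50, 62, 52, 61, 58, 76, 86]
212 [-3, -1, 0, -6, 2, 10, 2, 53, 53, 0, 10, 12, 4, 53, 61, 66, 17, 35]
214 [-6, 3, -5, 5, -1, 14, 0, 61, 11, 13, 3, 6, 4, 65, 22, -7, 5, -7]
216 [-7, 5, -6, 1, 14, 14, -6, 62, 9, 0, 6, 3, 49, 59, 5, 1, 0, 0]
218 [-7, -1, -6, -7, -3, 1943, 70, 4, 14, 8, 4, 5, 58, 16, 3, -3, 3, -12]
220 [-6, -1, -6, 5, 12, 59, 67, 0, 0, 3, 2, 1, 60, 0, 0, 1, -3, 4]
222 [-2, 8, -6, 0, 3, 71, 64, 69, 1, 9, 5, 63, 2, -2, 0, 0, -9, 1]
224 [-2, -9, 3, 6, 65, 73, 67, 71, 59, 70, 66, 59, 1, 7, 5, 5, 1, 3]
226 [7, 9, 1, 1, 66, 69, 71, 64, 62, 70, 64, 69, 61, -3, 6, 0, -2, 5]
228 [8, 3, 9, 20, 79, 64, 67, 73, 59, 70, 70, 73, -2, -4, 1, 5, 8, 0]
230 [0, 1, 5, 7, 67, 63, 73, 65, 69, 75, 74, 68, 5, 4, 1, 3, 7, 0]
232 [0, -5, -2, -6, 7, 6, 57, 72, 74, 72, 66, 66, 0, 3, 1, -7, 3, -3]
234 [1, 3, 0, 7, 5, 6, 0, 2, 4, 66, 69, -7, 0, 5, -4, -15, -5, 0]
236 [-4, -4, 1, -6, 1943, -2, 0, -2, 11, 12, 7, -12, -4, -11, -1, 5, 2, -4]
238 [-7, 0, -4, -7, -8, -2, 1, 0, 1, -2, 2, -11, 0, 1, -4, 0, 0, -2]
[[ 0.44578022 -0.28233677]
 [ 0.64511114 -0.3670449 ]
 [ 0.7039668  -0.2285487 ]
 [ 0.5046359  -0.14384058]]
dir -19.753452046254655 0.08047425105872298
jar [ 0.48510166 -0.00601514  0.07487633]
```

```bash
python3 - <<'E'
from h import *
z=np.load("top.npz"); P=z["P"]
def big(m):
    m=cv2.morphologyEx(m.astype(np.uint8),cv2.MORPH_OPEN,np.ones((3,3)))
    n,l,s,c=cv2.connectedComponentsWithStats(m); return l==1+s[1:,4].argmax()
K,R,t=cam("top"); C=-R.T@t
def plane(mask,h):
    v,u=np.nonzero(mask); d=np.stack([(u-K[0,2])/K[0,0],(v-K[1,2])/K[1,1],np.ones(len(u))],-1)@R
    return (C+d*((h-C[2])/d[:,2])[:,None])[:,:2].astype(np.float32)
m=np.zeros((400,640),bool); m[160:215,350:420]=1
q=plane(big(m&(P[...,2]>.075)&(P[...,2]<.115)),.093); rc=cv2.minAreaRect(q); print(len(q),rc)
m[:]=0; m[220:240,355:390]=1
q2=plane(big(m&(P[...,2]>.05)&(P[...,2]<.09)),.069); rp=cv2.minAreaRect(q2); print("pad",len(q2),rp,q2.mean(0))
d=np.array(rp[0])-rc[0]; print(np.degrees(np.arctan2(-d[1],-d[0])),np.hypot(*d))
E
```

```text
1394 ((0.614944577217102, -0.27173805236816406), (0.15057407319545746, 0.12626762688159943), 67.36516571044922)
pad 177 ((0.4846928119659424, -0.21790558099746704), (0.05961615592241287, 0.042416851967573166), 67.170654296875) [ 0.48398766 -0.2174635 ]
-22.45508868375288 0.14093777820343317
```

>>> {"api": "play_rows", "payload": {"hand": 0, "plan": "0.027 -0.018 0 0 0 0; 0.027 -0.018 0 0 0 0; 0.027 -0.018 0 0 0 0; 0.027 -0.018 0 0 0 0; 0.027 -0.018 0 0 0 0"}}

```text
clock: 0.52
position: [0.307, -0.4573, 0.1917]
orientation: [-3.141, 0.0, 0.342]
wrist_force: [0.5, -0.4, 0.2]
finger_gap: 0.0253
finger_force: 0.0
```

>>> {"api": "play_rows", "payload": {"plan": "0.027 -0.018 0 0 0 0; 0.027 -0.018 0 0 0 0; 0.027 -0.018 0 0 0 0; 0.027 -0.018 0 0 0 0; 0.027 -0.018 0 0 0 0"}}

```text
clock: 0.93
position: [0.4041, -0.3273, 0.1919]
orientation: [-3.141, 0.0, 0.342]
wrist_force: [0.8, -0.2, 0.0]
finger_gap: -0.0001
finger_force: 0.0
```

>>> {"api": "play_rows", "payload": {"plan": "0 0 0 0 0 0.12; 0 0 0 0 0 0.12; 0 0 0 0 0 0.12; 0 0 0 0 0 0.12; 0 0 0 0 0 0.12"}}

```text
clock: 1.35
position: [0.4034, -0.3286, 0.1918]
orientation: [-3.141, 0.001, -0.264]
wrist_force: [0.6, -0.9, 0.3]
finger_gap: -0.0
finger_force: 0.0
```

>>> {"api": "play_rows", "payload": {"plan": "0 0 0 0 0 0.12; 0.008 -0.0335 0.012 0 0 0; 0.008 -0.0335 0.012 0 0 0; 0.008 -0.0335 0.012 0 0 0; 0.008 -0.0335 0.012 0 0 0"}}

```text
clock: 1.77
position: [0.4832, -0.2147, 0.1435]
orientation: [3.142, 0.0, -0.379]
wrist_force: [-0.3, -0.5, -0.2]
finger_gap: -0.0002
finger_force: 0.0
```

```bash
python3 - <<'E'
from h import *
s=r.get_state(); print(s["position"],s["orientation"])
im,d=vision.grab_frame("wrist"); P=pts("wrist",d); np.savez("w.npz",im=im,P=P); cv2.imwrite("pics/w.png",im[...,::-1])
K,R,t=cam("wrist")
for p in [(.484,-.2175,.069),(.615,-.272,.093)]:
    c=K@(R@np.array(p)+t); print(c[:2]/c[2])
E
```

```text
[ 0.48321881 -0.21471123  0.14347066] [ 3.14154178e+00  2.89432672e-05 -3.78810614e-01]
[332.1508525 195.253037 ]
[341.14749648  -9.87118954]
```

View pics/w.png

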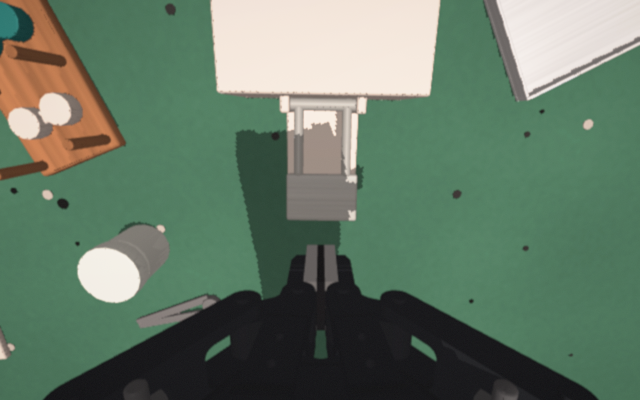

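The wrist view shows the pad centre at about (322,196), box front edge at row 95, and the fingertips at (320,247). The arm was still settling, so I'll measure the pad again from a still frame.

```bash
python3 - <<'E'
from h import *
K,R,t=cam("wrist"); s=r.get_state(); print(s["position"],s["orientation"])
im,d=vision.grab_frame("wrist"); P=pts("wrist",d)
m=np.zeros((400,640),bool); m[165:230,270:380]=1
k=m&(P[...,2]>.058)&(P[...,2]<.085)
k=cv2.morphologyEx(k.astype(np.uint8),cv2.MORPH_OPEN,np.ones((9,9)))>0
q=P[k]; print(len(q),q.mean(0),cv2.minAreaRect(q[:,:2].astype(np.float32)))
v,u=np.nonzero(k); print(u.min(),u.max(),v.min(),v.max())
C=-R.T@t; d=np.array([(322-K[0,2])/K[0,0],(197-K[1,2])/K[1,1],1])@R; print(C+d*(.069-C[2])/d[2])
E
```

```text
[ 0.48612594 -0.2068847   0.14117974] [-3.13794874e+00  2.23654599e-03 -3.70573953e-01]
3464 [ 0.48184427 -0.21968314  0.07024512] ((0.4838056266307831, -0.2202727049589157), (0.06057242304086685, 0.04783287271857262), 68.98307800292969)
296 367 165 221
[ 0.48565395 -0.20899917  0.069     ]
```

>>> {"api": "play_rows", "payload": {"plan": "0 0.011 0.01 0 0 0; 0 0 0.02 0 0 0; 0 0 0.015 0 0 0; 0 0 0.01 0 0 0; 0 0 0 0 0 0"}}

```text
clock: 2.28
position: [0.4766, -0.2271, 0.0867]
orientation: [3.141, 0.004, -0.38]
wrist_force: [-0.2, 0.4, -0.1]
finger_gap: 0.0001
finger_force: 0.0
```

>>> {"api": "play_rows", "payload": {"plan": "0 0 0.001 0 0 0; 0 0 0.001 0 0 0; 0 0 0.001 0 0 0; 0 0 0 0 0 0; 0 0 0 0 0 0"}}

```text
clock: 2.7
position: [0.479, -0.2264, 0.0866]
orientation: [3.141, -0.001, -0.378]
wrist_force: [-0.2, 0.4, 0.1]
finger_gap: -0.0
finger_force: 0.0
```

>>> {"api": "play_rows", "payload": {"plan": "0 -0.005 0 0 0 0; 0 -0.004 0 0 0 0; 0 0 0.002 0 0 0; 0 0 0.002 0 0 0; 0 0 0 0 0 0"}}

```text
clock: 3.12
position: [0.4818, -0.2178, 0.0816]
orientation: [3.141, 0.001, -0.378]
wrist_force: [-0.0, 0.8, -0.8]
finger_gap: 0.0001
finger_force: 0.0
```

>>> {"api": "play_rows", "payload": {"plan": "0 0 0.002 0 0 0; 0 0 0.002 0 0 0; 0 0 0.002 0 0 0; 0 0 0 0 0 0; 0 0 0 0 0 0"}}

```text
clock: 3.53
position: [0.4819, -0.2179, 0.076]
orientation: [3.142, 0.0, -0.378]
wrist_force: [0.0, -0.3, 0.3]
finger_gap: -0.0
finger_force: 0.0
```

>>> {"api": "play_rows", "payload": {"plan": "0 0 0.002 0 0 0; 0 0 0.002 0 0 0; 0 0 0.002 0 0 0; 0 0 0.002 0 0 0; 0 0 0.002 0 0 0"}}

```text
clock: 3.95
position: [0.482, -0.2179, 0.0659]
orientation: [3.142, 0.0, -0.378]
wrist_force: [-0.2, -0.4, 1.0]
finger_gap: 0.0001
finger_force: 0.0
```

>>> {"api": "play_rows", "payload": {"plan": "0 0 0.002 0 0 0; 0 0 0.002 0 0 0; 0 0 0.002 0 0 0; 0 0 0.002 0 0 0; 0 0 0.002 0 0 0"}}

```text
clock: 4.37
position: [0.482, -0.2179, 0.0559]
orientation: [3.142, -0.0, -0.378]
wrist_force: [-0.5, -0.4, -0.8]
finger_gap: 0.0001
finger_force: 0.0
```

```bash
python3 - <<'E'
from h import *
print(r.get_state()["wrist_force"])
a,_=vision.grab_frame("wrist"); b,_=vision.grab_frame("side"); K,R,t=cam("side")
b=cv2.resize(b[110:230,260:440],(480,320),interpolation=cv2.INTER_CUBIC); a=cv2.resize(a[:300,150:490],(317,280))
c=np.zeros((320,800,3),np.uint8); c[:,:480]=b; c[:280,483:800]=a
cv2.imwrite("pics/c1.png",c[...,::-1])
E
```

```text
[-0.51554945 -0.41286216 -0.76372877]
```

View pics/c1.png

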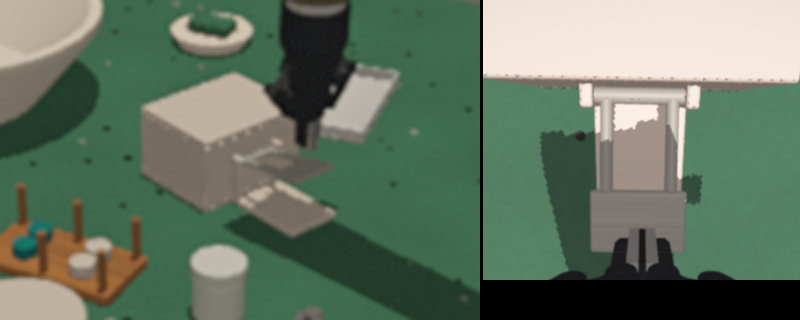

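```bash
python3 - <<'E'
from h import *
s=r.get_state(); print(s["position"],s["q"])
K,R,t=cam("wrist"); c=K@(R@s["position"]+t); print("tcp px wrist",c[:2]/c[2],"depth",c[2])
im,d=vision.grab_frame("wrist"); P=pts("wrist",d)
for v in range(200,290,6): print(v,[int(1000*x) for x in P[v,280:370:8,2]],[int(1000*x) for x in d[v,304:344:8]])
K,R,t=cam("side"); c=K@(R@s["position"]+t); px=c[:2]/c[2]; print("tcp side",px,"crop",(px-[260,110])*[480/180,320/120])
for p in [(.484,-.2177,.069),(.484,-.2177,.049)]:
    c=K@(R@np.array(p)+t); print("pad side crop",(c[:2]/c[2]-[260,110])*[480/180,320/120])
im,d=vision.grab_frame("side"); P=pts("side",d); m=np.zeros((400,640),bool); m[164:180,362:384]=1
q=P[m&(P[...,2]>.03)&(P[...,2]<.1)]; print(np.percentile(q[:,2],[10,50,90]))
E
```

```text
[ 0.4818122  -0.21783769  0.05572563] [ 0.65171521  0.26884018 -0.35469238  1.8570397   0.1074383   1.03478553
 -1.69529333]
tcp px wrist [318.64440132 229.24114527] depth 0.19540476678729088
200 [68, 66, 7, 9, 9, 8, 8, 8, 8, 67, 7, 0] [238, 237, 238, 238, 239]
206 [68, 67, 67, 66, 66, 66, 66, 66, 66, 67, 66, 1] [179, 180, 180, 179, 180]
212 [66, 68, 68, 66, 67, 68, 67, 67, 67, 67, 66, 65] [180, 180, 179, 180, 179]
218 [67, 67, 68, 68, 66, 67, 66, 67, 68, 68, 68, 0] [180, 181, 180, 181, 181]
224 [68, 68, 68, 69, 68, 67, 67, 68, 67, 68, 68, 0] [180, 180, 181, 182, 180]
230 [68, 69, 68, 69, 68, 68, 69, 69, 69, 68, 69, 0] [181, 181, 182, 180, 180]
236 [70, 70, 70, 70, 69, 69, 68, 69, 69, 70, 70, 1] [180, 181, 181, 183, 182]
242 [70, 70, 69, 69, 70, 69, 69, 69, 69, 71, 70, 1] [182, 182, 182, 183, 182]
248 [69, 70, 69, 70, 103, 103, 102, 70, 69, 70, 69, 0] [182, 147, 146, 147, 182]
254 [71, 70, 71, 71, 109, 109, 109, 71, 70, 70, 70, 1] [182, 141, 141, 141, 183]
260 [71, 72, 108, 108, 115, 115, 116, 107, 107, 73, 71, 0] [143, 135, 135, 134, 144]
266 [73, 73, 112, 112, 120, 120, 120, 121, 112, 73, 72, 0] [140, 130, 130, 131, 130]
272 [1, 0, 117, 119, 125, 125, 124, 125, 119, 119, 0, 1] [133, 126, 126, 127, 126]
278 [0, 123, 124, 132, 130, 129, 130, 130, 124, 122, 0, 1] [119, 120, 122, 121, 121]
284 [0, 135, 139, 136, 132, 132, 133, 137, 141, 136, 0, 0] [115, 119, 119, 118, 114]
tcp side [373.93258247 176.18175691] crop [303.82021992 176.48468509]
pad side crop [302.65194006 166.0052557 ]
pad side crop [301.68299432 181.16013378]
[0.04124338 0.06826391 0.07232125]
```

```bash
python3 - <<'E'
from h import *
s=r.get_state(); K,R,t=cam("wrist")
im,d=vision.grab_frame("wrist"); P=pts("wrist",d); y=s["orientation"][2]
T=np.array([[np.cos(y),np.sin(y),0],[np.sin(y),-np.cos(y),0],[0,0,-1]])
for v in (246,247,248,251,254,257,260): print(v,[tuple(int(round(1000*a)) for a in T.T@(P[v,u]-s["position"])) for u in (310,315,320,325,330)])
for h in (0,.03,.04,.05):
    c=K@(R@(s["position"]+[0,0,h])+t); print(h,c[:2]/c[2])
E
```

```text
246 [(10, -4, -46), (10, -1, -46), (9, 1, -45), (9, 3, -46), (9, 6, -45)]
247 [(9, -4, -46), (9, -1, -46), (9, 1, -45), (9, 3, -46), (9, 6, -46)]
248 [(9, -4, -48), (9, -1, -48), (9, 1, -48), (10, 3, -48), (10, 6, -48)]
251 [(10, -4, -51), (10, -1, -52), (10, 1, -51), (9, 3, -51), (10, 5, -51)]
254 [(9, -4, -54), (10, -1, -55), (9, 1, -53), (10, 3, -54), (9, 5, -53)]
257 [(10, -3, -57), (9, -1, -56), (9, 1, -57), (9, 3, -57), (10, 5, -57)]
260 [(9, -3, -59), (9, -1, -60), (9, 1, -59), (10, 3, -60), (9, 5, -60)]
0 [318.6412979  229.23850953]
0.03 [318.32566757 250.09621621]
0.04 [318.19481201 258.7435063 ]
0.05 [318.04697318 268.51309657]
```

The crop shows the fingertip hovering above the pad, with lever and lid at rest. By depth and side view, the visible tip sits about 45 mm above the reported TCP, and it is laterally on target. I'll work with that offset: contact should come at a reported z of about 0.025 and the stop near -0.003.

>>> {"api": "play_rows", "payload": {"plan": "0 0 0.005 0 0 0; 0 0 0.005 0 0 0; 0 0 0.005 0 0 0; 0 0 0.004 0 0 0; 0 0 0.003 0 0 0"}}

```text
clock: 5.03
position: [0.4817, -0.2178, 0.0333]
orientation: [-3.142, 0.001, -0.378]
wrist_force: [-0.5, -0.4, 0.7]
finger_gap: 0.0
finger_force: 0.0
```

>>> {"api": "play_rows", "payload": {"plan": "0 0 0.002 0 0 0; 0 0 0.002 0 0 0; 0 0 0.002 0 0 0; 0 0 0.002 0 0 0; 0 0 0.002 0 0 0"}}

```text
clock: 5.45
position: [0.4819, -0.2179, 0.0244]
orientation: [3.141, 0.0, -0.378]
wrist_force: [-3.4, 0.7, 6.7]
finger_gap: -0.0
finger_force: 2.8
```

>>> {"api": "play_rows", "payload": {"plan": "0 0 0.002 0 0 0; 0 0 0.002 0 0 0; 0 0 0.002 0 0 0; 0 0 0.002 0 0 0; 0 0 0.002 0 0 0"}}

```text
clock: 5.87
position: [0.4816, -0.2178, 0.0143]
orientation: [3.141, 0.001, -0.378]
wrist_force: [-5.4, 1.7, 6.1]
finger_gap: -0.0002
finger_force: 3.6
```

>>> {"api": "play_rows", "payload": {"plan": "0 0 0.002 0 0 0; 0 0 0.002 0 0 0; 0 0 0.002 0 0 0; 0 0 0.002 0 0 0; 0 0 0.002 0 0 0"}}

```text
clock: 6.28
position: [0.482, -0.2179, 0.0044]
orientation: [3.141, 0.0, -0.378]
wrist_force: [-3.4, 1.4, 5.6]
finger_gap: -0.0
finger_force: 3.3
```

>>> {"api": "play_rows", "payload": {"plan": "0 0 0.0015 0 0 0; 0 0 0.0015 0 0 0; 0 0 0.001 0 0 0; 0 0 0.001 0 0 0; 0 0 0 0 0 0"}}

```text
clock: 6.7
position: [0.4825, -0.2181, 0.0018]
orientation: [3.141, -0.001, -0.378]
wrist_force: [-14.7, 4.7, 34.2]
finger_gap: 0.0001
finger_force: 18.1
```

```bash
python3 - <<'E'
from h import *
s=r.get_state(); print(s["position"],s["wrist_force"])
a,_=vision.grab_frame("wrist"); b,d=vision.grab_frame("side"); P=pts("side",d)
b=cv2.resize(b[80:230,260:440],(480,400),interpolation=cv2.INTER_CUBIC); a=cv2.resize(a[:300,150:490],(317,280))
c=np.zeros((400,800,3),np.uint8); c[:,:480]=b; c[:280,483:800]=a
cv2.imwrite("pics/c2.png",c[...,::-1])
E
```

```text
[ 0.4824839  -0.21811514  0.00181456] [-14.67644512   4.72634847  34.21961476]
```

View pics/c2.png

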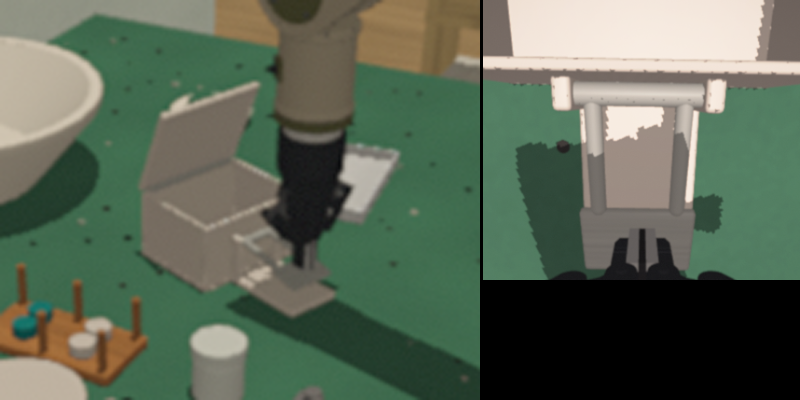

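The lid stands fully open (about 65°) and the pad is on its stop, but 34 N is more than needed. I'll ease off slightly and hold.

>>> {"api": "play_rows", "payload": {"plan": "0 0 -0.0005 0 0 0; 0 0 -0.0005 0 0 0; 0 0 0 0 0 0; 0 0 0 0 0 0; 0 0 0 0 0 0"}}

```text
clock: 7.22
position: [0.4824, -0.2181, 0.0022]
orientation: [3.141, -0.001, -0.378]
wrist_force: [-11.7, 5.0, 25.7]
finger_gap: 0.0001
finger_force: 14.0
```

>>> {"api": "play_rows", "payload": {"plan": "0 0 -0.0005 0 0 0; 0 0 0 0 0 0; 0 0 0 0 0 0; 0 0 0 0 0 0; 0 0 0 0 0 0"}}

```text
clock: 7.63
position: [0.4823, -0.2181, 0.0025]
orientation: [3.141, -0.001, -0.378]
wrist_force: [-9.5, 4.4, 23.0]
finger_gap: 0.0001
finger_force: 12.1
```

>>> {"api": "play_rows", "payload": {"plan": "0 0 0 0 0 0; 0 0 0 0 0 0; 0 0 0 0 0 0; 0 0 0 0 0 0; 0 0 0 0 0 0"}}

```text
clock: 8.05
position: [0.4823, -0.2181, 0.0024]
orientation: [3.141, -0.001, -0.378]
wrist_force: [-9.1, 3.2, 23.5]
finger_gap: 0.0
finger_force: 12.1
```

>>> {"api": "play_rows", "payload": {"plan": "0 0 0 0 0 0; 0 0 0 0 0 0; 0 0 0 0 0 0; 0 0 0 0 0 0; 0 0 0 0 0 0"}}

```text
clock: 8.47
position: [0.4823, -0.2181, 0.0025]
orientation: [3.141, -0.001, -0.378]
wrist_force: [-8.9, 4.9, 22.8]
finger_gap: 0.0
finger_force: 12.1
```

>>> {"api": "play_rows", "payload": {"plan": "0 0 0 0 0 0; 0 0 0 0 0 0; 0 0 0 0 0 0; 0 0 0 0 0 0; 0 0 0 0 0 0"}}

```text
clock: 8.88
position: [0.4824, -0.2181, 0.0025]
orientation: [3.141, -0.001, -0.378]
wrist_force: [-10.5, 4.1, 21.9]
finger_gap: 0.0
finger_force: 12.1
```

>>> {"api": "play_rows", "payload": {"plan": "0 0 0 0 0 0; 0 0 0 0 0 0; 0 0 0 0 0 0; 0 0 0 0 0 0; 0 0 0 0 0 0"}}

```text
clock: 9.3
position: [0.4824, -0.2181, 0.0025]
orientation: [3.141, -0.001, -0.378]
wrist_force: [-9.1, 3.5, 22.6]
finger_gap: -0.0002
finger_force: 12.1
```

>>> {"api": "play_rows", "payload": {"plan": "0 0 -0.0006 0 0 0; 0 0 -0.0006 0 0 0; 0 0 -0.0006 0 0 0; 0 0 -0.0006 0 0 0; 0 0 -0.0006 0 0 0"}}

```text
clock: 9.72
position: [0.4821, -0.2179, 0.0041]
orientation: [3.141, -0.0, -0.378]
wrist_force: [-4.0, 0.9, 4.5]
finger_gap: 0.0002
finger_force: 2.6
```

>>> {"api": "play_rows", "payload": {"plan": "0 0 -0.0006 0 0 0; 0 0 -0.0006 0 0 0; 0 0 -0.0006 0 0 0; 0 0 -0.0006 0 0 0; 0 0 -0.0006 0 0 0"}}

```text
clock: 10.13
position: [0.4818, -0.2178, 0.0066]
orientation: [3.142, 0.0, -0.378]
wrist_force: [-3.9, 2.2, 5.2]
finger_gap: -0.0003
finger_force: 2.7
```

>>> {"api": "play_rows", "payload": {"plan": "0 0 -0.0006 0 0 0; 0 0 -0.0006 0 0 0; 0 0 -0.0006 0 0 0; 0 0 -0.0006 0 0 0; 0 0 -0.0006 0 0 0"}}

```text
clock: 10.55
position: [0.4819, -0.2179, 0.0096]
orientation: [3.142, 0.0, -0.378]
wrist_force: [-3.3, 1.4, 5.3]
finger_gap: -0.0001
finger_force: 2.8
```

>>> {"api": "play_rows", "payload": {"plan": "0 0 -0.0006 0 0 0; 0 0 -0.0006 0 0 0; 0 0 -0.0006 0 0 0; 0 0 -0.0006 0 0 0; 0 0 -0.0006 0 0 0"}}

```text
clock: 10.97
position: [0.4819, -0.2179, 0.0127]
orientation: [3.142, 0.0, -0.378]
wrist_force: [-4.4, 1.9, 4.8]
finger_gap: 0.0002
finger_force: 2.8
```

>>> {"api": "play_rows", "payload": {"plan": "0 0 -0.0006 0 0 0; 0 0 -0.0006 0 0 0; 0 0 -0.0006 0 0 0; 0 0 -0.0006 0 0 0; 0 0 -0.0006 0 0 0"}}

```text
clock: 11.38
position: [0.4821, -0.218, 0.0158]
orientation: [3.142, -0.0, -0.378]
wrist_force: [-2.9, 1.7, 5.6]
finger_gap: -0.0002
finger_force: 2.8
```

>>> {"api": "play_rows", "payload": {"plan": "0 0 -0.0006 0 0 0; 0 0 -0.0006 0 0 0; 0 0 -0.0006 0 0 0; 0 0 -0.0006 0 0 0; 0 0 -0.0006 0 0 0"}}

```text
clock: 11.8
position: [0.4823, -0.2181, 0.0188]
orientation: [3.142, -0.001, -0.378]
wrist_force: [-2.3, 1.6, 5.1]
finger_gap: -0.0
finger_force: 2.3
```

>>> {"api": "play_rows", "payload": {"plan": "0 0 -0.0006 0 0 0; 0 0 -0.0006 0 0 0; 0 0 -0.0006 0 0 0; 0 0 -0.0006 0 0 0; 0 0 -0.0006 0 0 0"}}

```text
clock: 12.22
position: [0.4826, -0.2181, 0.0219]
orientation: [3.142, -0.001, -0.378]
wrist_force: [-0.1, 0.2, 3.4]
finger_gap: 0.0
finger_force: 2.2
```

>>> {"api": "play_rows", "payload": {"plan": "0 0 -0.0005 0 0 0; 0 0 -0.0005 0 0 0; 0 0 -0.0005 0 0 0; 0 0 -0.0005 0 0 0; 0 0 -0.0005 0 0 0"}}

```text
clock: 12.63
position: [0.4827, -0.2182, 0.0245]
orientation: [3.142, -0.002, -0.378]
wrist_force: [3.3, -1.3, 3.8]
finger_gap: 0.0002
finger_force: 2.1
```

>>> {"api": "play_rows", "payload": {"plan": "0 0 -0.0004 0 0 0; 0 0 -0.0004 0 0 0; 0 0 -0.0004 0 0 0; 0 0 -0.0004 0 0 0; 0 0 -0.0004 0 0 0"}}

```text
clock: 13.05
position: [0.4821, -0.2179, 0.0262]
orientation: [3.142, -0.0, -0.378]
wrist_force: [2.4, -1.6, 4.1]
finger_gap: 0.0002
finger_force: 2.0
```

>>> {"api": "play_rows", "payload": {"plan": "0 0 -0.0004 0 0 0; 0 0 -0.0004 0 0 0; 0 0 -0.0004 0 0 0; 0 0 -0.0004 0 0 0; 0 0 -0.0004 0 0 0"}}

```text
clock: 13.47
position: [0.482, -0.2179, 0.0281]
orientation: [3.142, 0.0, -0.378]
wrist_force: [3.2, -1.2, 2.5]
finger_gap: -0.0001
finger_force: 2.0
```

>>> {"api": "play_rows", "payload": {"plan": "0 0 -0.0005 0 0 0; 0 0 -0.0005 0 0 0; 0 0 -0.0005 0 0 0; 0 0 -0.0005 0 0 0; 0 0 -0.0005 0 0 0"}}

```text
clock: 13.88
position: [0.482, -0.2179, 0.0306]
orientation: [3.142, 0.0, -0.378]
wrist_force: [3.3, -0.5, 3.8]
finger_gap: 0.0001
finger_force: 1.9
```

>>> {"api": "play_rows", "payload": {"plan": "0 0 -0.0004 0 0 0; 0 0 -0.0004 0 0 0; 0 0 -0.0004 0 0 0; 0 0 -0.0004 0 0 0; 0 0 -0.0004 0 0 0"}}

```text
clock: 14.3
position: [0.481, -0.2175, 0.032]
orientation: [3.142, 0.002, -0.378]
wrist_force: [0.8, -0.2, -0.0]
finger_gap: 0.0001
finger_force: 0.0
```

>>> {"api": "play_rows", "payload": {"plan": "0 0 -0.0004 0 0 0; 0 0 -0.0004 0 0 0; 0 0 -0.0004 0 0 0; 0 0 -0.0004 0 0 0; 0 0 -0.0004 0 0 0"}}

```text
clock: 14.72
position: [0.482, -0.2179, 0.0346]
orientation: [3.142, 0.0, -0.378]
wrist_force: [-0.7, 0.9, -0.4]
finger_gap: -0.0001
finger_force: 0.0
```

Contact is released. I'll draw straight up and clear, then check.

>>> {"api": "play_rows", "payload": {"plan": "0 0 -0.008 0 0 0; 0 0 -0.015 0 0 0; 0 0 -0.02 0 0 0; 0 0 -0.02 0 0 0; 0 0 -0.02 0 0 0"}}

```text
clock: 15.13
position: [0.482, -0.2178, 0.1192]
orientation: [3.142, -0.0, -0.378]
wrist_force: [0.3, 0.7, -0.5]
finger_gap: -0.0004
finger_force: 0.0
```

>>> {"api": "play_rows", "payload": {"plan": "-0.01 0 -0.02 0 0 0; -0.01 0 -0.02 0 0 0; -0.01 0 -0.01 0 0 0; 0 0 0 0 0 0; 0 0 0 0 0 0"}}

```text
clock: 15.55
position: [0.4544, -0.207, 0.1685]
orientation: [3.141, -0.002, -0.378]
wrist_force: [0.1, -0.4, 0.1]
finger_gap: -0.0
finger_force: 0.0
```

```bash
python3 - <<'E'
from h import *
s=r.get_state(); print(s["position"],s["wrist_force"],s["clock"])
b,d=vision.grab_frame("side"); z=np.load("side.npz"); b0=z["im"]
print("side diff in box/levers:",[np.abs(b.astype(int)-b0)[sl].mean() for sl in (np.s_[140:185,312:372],np.s_[165:198,345:386],np.s_[190:290,150:330])])
x=[cv2.resize(i[110:230,260:440],(396,264),interpolation=cv2.INTER_CUBIC) for i in (b0,b)]
cv2.imwrite("pics/c3.png",np.hstack(x)[...,::-1])
E
```

```text
[ 0.45442184 -0.20704036  0.1685045 ] [ 0.06448368 -0.43940323  0.13230467] 15.55
side diff in box/levers: [np.float64(2.9044444444444446), np.float64(9.525745257452575), np.float64(1.753074074074074)]
```

View pics/c3.png

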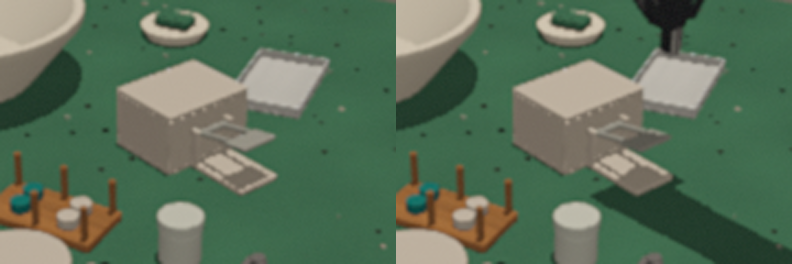

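The before and after crops match: the lid is shut, the lever is back at rest, and the box hasn't moved. The hand is clear.

```bash
python3 -c "
from cell import r
print(r.close_job())"
```

```text
the job is handed in; nothing more can be done
None
```

The lens-case box was aired: its lid was held fully up for about 2.7 s, then lowered shut over about 5 s by easing the lever; the box and its neighbours showed no shift in the final side view, the hand is clear, and the job is handed in (pressing peaked at about 34 N on the wrist at the stop).

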